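# Tip the stall basket onto its base and push it up to the display step

### The job

The green basket stands on its end on the mushroom stall's counter. Push its top over so that it tips away from its open mouth and comes down on its base with the mouth up; once it has come to rest, push it along the counter until its leading end sits flat against the front of the wooden display step. Only push: do not lift or carry the basket, and leave the mushroom punnets and the jar where they are.

Things in the scene. Friction and masses are not known exactly. Their poses are not given: they have to be found in the camera images.
- basket: Loose green plastic basket, open box 150 long x 130 wide x 75 deep (mm), walls 4. Starts standing 150 high on a 130 x 75 end, mouth roughly to the robot. Origin: middle of the 130 mm edge where base and standing end meet, on the counter. x: out of the base, away from the mouth (points down once tipped); z: along the length (up, later level to the step); y: width. Spans x -75..0, y +-65, z 0..150.
- basket_end (a point): Basket frame point x 0, y 0, z 150 mm: middle of the outer base edge of its far end (150 mm up while standing; on the counter, leading, once tipped). Pushed at the top of the mouth side along +x of the basket (0.1 to 0.23 kg), it tips about the edge through its origin, falls by itself after leaning about 20 degrees and then lies 75 mm high.
- ledge: Fixed wooden display step beyond the basket, 420 wide, 60 deep, 58 high, with blank paper price cards on top up to 108 mm. Origin: foot of the middle of its vertical front face; x square to the face, away from the robot, y left along the face, z up. At the start the basket's origin is 200 to 250 mm before the face and the basket is turned up to 0.25 rad from square to it.
- punnet_a: Loose clear tray of brown mushrooms, 130 x 100 mm, about 60 high, standing to one side; origin under its centre, x along the 130 mm side. Leave alone.
- punnet_b: Loose clear tray of reddish-brown mushrooms, 130 x 100 mm, about 60 high, standing to one side; origin under its centre, x along the 130 mm side. Leave alone.
- jar: Loose amber glass jar with a yellow lid, 64 mm across, 90 high; origin under its centre. Leave alone.
Things that resemble listed ones, but are neither listed nor needed, are in the scene too. There is more than one size of the basket; the one meant has the size given above.

How it is judged (in metres and radians):
On the way, in this order (a step that is already met when the one before it is completed fails the run):
1. the basket lies on its base, mouth up, at rest (angle between basket's own x axis and vertical above 3.04 rad and height (world z) of basket_end below 0.01 m and linear speed of basket below 0.02 m/s), for 0.2 s.
2. its leading end is flat against the display step (x of basket_end in the frame of ledge above -0.01 m and angle between the z axis of basket and the x axis of ledge, either way round below 0.1 rad), for 0.1 s.
At the end, for the whole second after the job is handed in: The basket rests on its base on the counter (within 0.1 rad, mouth up), the middle of its leading end within 10 mm of the display step's front face, square to it within 0.1 rad and within 150 mm of the face's middle; the punnets and the jar are where they stood (all of step 2 and angle between basket's own x axis and vertical above 3.04 rad and height (world z) of each of basket_end, basket below 0.01 m and x of basket_end in the frame of ledge below 0.01 m and y of basket_end in the frame of ledge between -0.15 and 0.15 m and linear speed of basket below 0.01 m/s); the robot touches nothing.
It fails at once if the basket is lifted off the counter, or tipped the wrong way (its base's foot edge rises more than 30 mm) (height (world z) of basket above 0.03 m).
It fails at once if a punnet is shoved more than 20 mm (distance of any of punnet_a, punnet_b from where it was at the start of the episode above 0.02 m).
It fails at once if the jar is shoved more than 20 mm or tipped (distance of jar from where it was at the start of the episode above 0.02 m or angle between jar's own z axis and vertical above 0.3 rad).
It also fails if it takes over 54 s, if anything falls off the work surface, if the arm or the gripper's body presses on something with over 40 N, if the wrist force passes 120 N, or if a joint passes its speed limit or range.

### The arm

A 6-joint arm with a two-finger parallel gripper is mounted at the origin on the work surface. World frame = base frame: x ahead of the robot, y to its left, z up, the work surface at z = 0. Lengths are in mm, angles in rad, forces in N, time in s.
With the tool pointing down it reaches from about 400 to 925 mm from the base axis. Payload 12.5 kg.
Tool frame: the origin (TCP) lies at the centre of the arm's flange, where the gripper is bolted on; the fingertips stand 190 mm ahead of it and the grasp point (between the pads) lies 171 mm ahead of it; z points along the fingers, y is the line along which they close (so a half turn about z gives the same grasp; the last joint's range is limited). The gripper opens to 95 mm and grips with 3 to 60 N. Pads are 20 mm wide; open, the fingers measure 119 mm over their backs; the gripper's body (75 mm by 180 mm) begins 59 mm behind the grasp point.
Start: joints at [-1.378, 0.491, 1.559, -0, 1.092, -0.106], TCP at [184.003, -597.3, 404.761] pointing down, gripper open.
Joint ranges: [-3.1, 3.1], [-0.84, 2.19], [0.05, 2.79], [-1.13, 4.28], [0.06, 2.93], [-2.69, 2.69]. Speed limits (rad/s): [2.22, 2.22, 2.79, 3.14, 3.14, 3.14].

### API

Orientations are given as [roll, pitch, yaw] about the fixed x, y, z axes, in that order (R = Rz(yaw) Ry(pitch) Rx(roll)).
In Python, from cell import env, read_camera, search_frame, cut_out gives the robot as it stands. The module is installed in compiled form; this text tells all that it offers.
- The arm moves only by the tool move_arm, never from a script. Its argument "commands" is a list of rows, each a list of 3 entries, a list of its own where there are three numbers: the shift along the world's x, y, z normalised to -1 to 1, where 1 is 0.03 m, then the turn about the world's z normalised to -1 to 1, where 1 is 0.08 rad, then the opening, from -1 (shut) to 1 (fully open), so that 0 is half open. A call has 1 to 20 rows; each row shifts and turns the commanded pose from where the row before left it; what a row does not reach is not made up. A row lasts 1/12 s, in which the tool goes at most 41.7 mm and 7.16 degrees, less where a joint would pass 70% of its speed; a pose out of reach is approached as far as the arm can. A call with a number of a shift or a turn outside -1 to 1 is refused whole. A call with a gripper value outside its range is refused whole. The fingers move at their own pace and stop on an object; the grip force is fixed at half the most. Time passes only in rows, so rows that do not move let the fingers close. It gives the time, the measured TCP pose, the force, the opening and the grip force at its end, in the units of the state.
- env.state(): the state, without advancing time (a new reading comes with each control period).
- read_camera(name): name is "scene" or "side" or "wrist"; returns a dict with "image" (420x560x3 uint8, red, green, blue), "fx", "fy", "cx", "cy" (pixels), "D" ([k1, k2, p1, p2, k3] as OpenCV has them; the pictures are not rectified), "rvec" (rotation vector, rad) and "tvec" (3), from world to camera coordinates, as OpenCV has them. Camera axes: x right, y down, z forward; pixel columns grow to the right and rows downward; lengths in mm; the calibration is good to about 2 mm. A picture is of the moment at which its call begins. There is no depth.
- env.job_done(): hands the job in; it is judged then, once.
Trained networks look in a picture, given as the dict that the camera call returned (one of the last four; its "shot" number tells which), for a name from the list of things; names that differ only in an ending like _2 or _b are one class to them, and where a whole thing is asked for, a point or a joint stands for the part that bears it (a point fixed in the world has none). Each returns a list of dicts, best first, with "confidence" (0 to 1); they miss things now and then, are a little off and sometimes report something else, mostly with a low value. They report only what shows in the picture. A call takes as long as a camera call. They do not tell look-alikes from the thing itself.
- search_frame(thing, picture): "at" ([column, row] in pixels, amid what is visible of it).
- cut_out(thing, picture): "region" (420x560 bool, what is visible of it) and "at" ([column, row] in pixels, amid what is visible of it).
The state is a dict: "t": time; "joints": joint angles; "qvel": joint speeds; "tau": joint torques, N m; "eef_pos": TCP position; "tcp_rot": TCP orientation; "ft_force": force on the tool from outside, world axes, zero at the start; "moment": the same for the moment, N m; "opening": opening from 0.0 (shut) to 1.0 (fully open); "grip_force": force on a finger pad.
Only numpy, scipy, OpenCV 4.12 (cv2) and the standard library are available. Lean on these libraries where they do the work, as an engineer would, in place of code of your own. Each camera call takes 0.05 s, during which the arm holds its last target. There are 200 camera calls.

## Working session

There is one attempt and no reset: what is moved stays moved. The work goes in short steps, Python scripts to look and compute and a tool call to move; the robot and the scene stay as the last step left them, time stands still between calls to the robot, and variables do not carry over. Pictures are saved under pics/ and viewed, at most 10 in all, crops included, and the job is handed in when it is done.

Besides the shell and the picture viewer there is one more tool, called as name([rows], argument=value, ...), one row to a line, values as JSON. move_arm: Moves the arm, as the interface text tells. Its arguments: {"type":"object","properties":{"commands":{"type":"array","items":{"type":"array"}}},"required":["commands"]}

```bash
mkdir -p pics
cat > h.py <<'E'
import numpy as np, cv2
from cell import env, read_camera, search_frame, cut_out
def K(p): return np.array([[p["fx"],0,p["cx"]],[0,p["fy"],p["cy"]],[0,0,1.]])
def proj(p,X):
    return cv2.projectPoints(np.array(X,float).reshape(-1,1,3),np.array(p["rvec"],float),np.array(p["tvec"],float),K(p),np.array(p["D"],float))[0].reshape(-1,2)
def unproj(p,uv,z):
    n=cv2.undistortPoints(np.array(uv,float).reshape(-1,1,2),K(p),np.array(p["D"],float)).reshape(-1,2)
    R=cv2.Rodrigues(np.array(p["rvec"],float))[0]; c=-R.T@np.array(p["tvec"],float).ravel()
    d=np.c_[n,np.ones(len(n))]@R
    return c+d*((z-c[2])/d[:,2])[:,None]
def save(p,name,crop=None,s=1):
    im=p["image"][...,::-1]
    if crop: im=im[crop[1]:crop[3],crop[0]:crop[2]]
    cv2.imwrite("pics/"+name,cv2.resize(im,None,fx=s,fy=s,interpolation=cv2.INTER_CUBIC))
E
python3 - <<'E'
from h import *
for n in ("scene","side"):
    p=read_camera(n); save(p,n+"1.png",s=1.4)
    for t in ("basket","ledge","punnet_a","jar"):
        print(n,t,[(np.round(d["at"]),round(d["confidence"],2),np.round(unproj(p,d["at"],30)[0])) for d in search_frame(t,p)])
print(env.state()["t"])
E
```

```text
scene basket [(array([222., 200.]), 0.96, array([482., -92.,  30.])), (array([308., 146.]), 0.8, array([316., 115.,  30.])), (array([296., 198.]), 0.75, array([479.,  83.,  30.]))]
scene ledge [(array([289., 335.]), 0.69, array([810.,  59.,  30.]))]
scene punnet_a [(array([397., 261.]), 0.8, array([647., 297.,  30.])), (array([396., 197.]), 0.78, array([475., 319.,  30.]))]
scene jar [(array([182., 246.]), 0.87, array([ 607., -174.,   30.]))]
side basket [(array([314., 190.]), 0.84, array([ 503., -153.,   30.])), (array([353., 265.]), 0.82, array([362.,  92.,  30.])), (array([292., 238.]), 0.6, array([519.,  39.,  30.]))]
side ledge [(array([172., 234.]), 0.62, array([809., 100.,  30.]))]
side punnet_a [(array([212., 318.]), 0.84, array([628., 315.,  30.])), (array([283., 338.]), 0.57, array([469., 325.,  30.])), (array([293., 238.]), 0.42, array([517.,  39.,  30.]))]
side jar [(array([272., 173.]), 0.7, array([ 631., -199.,   30.]))]
0.5
```

View pics/scene1.png

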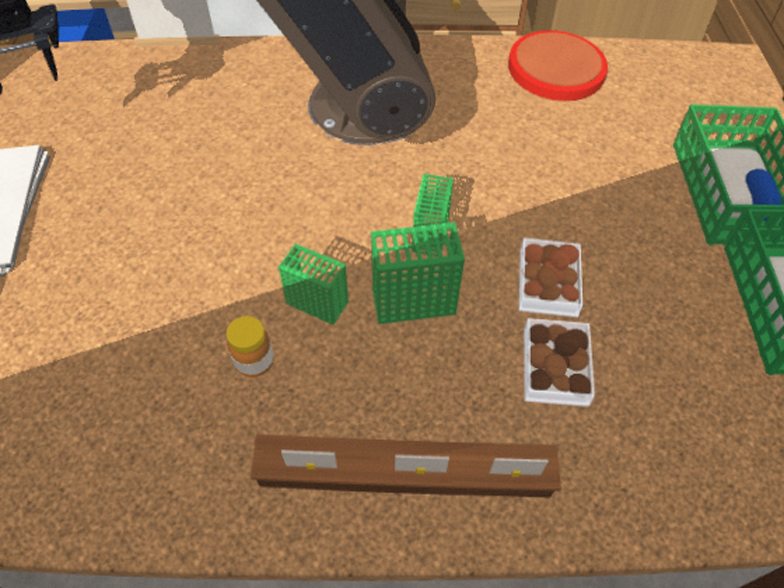

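View pics/side1.png

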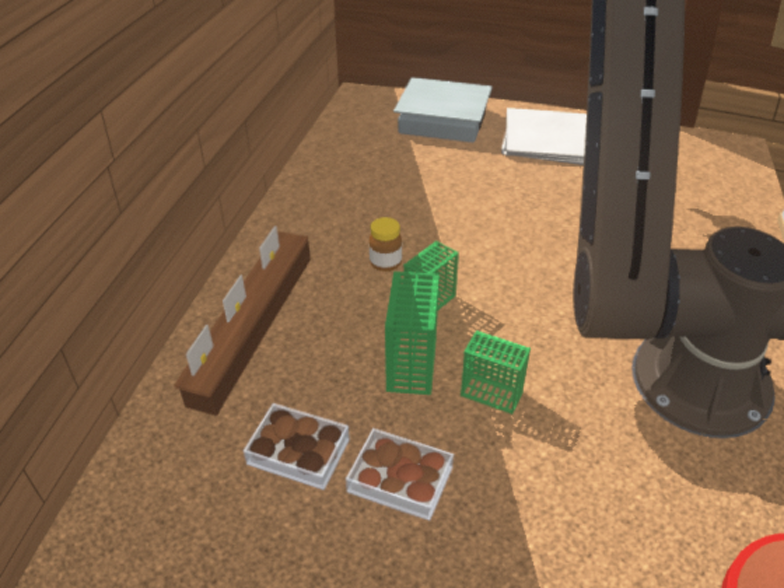

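Basket candidates in the scene camera (px): (222,200) and (308,146) are clearly smaller. (296,198) looks the widest and tallest, so I'll check it by fitting the 150x130x75 box to the masks.

```bash
cat >> h.py <<'E'
from scipy.optimize import minimize
def hullmask(p,X):
    m=np.zeros((420,560),np.uint8); cv2.fillConvexPoly(m,cv2.convexHull(np.round(proj(p,X)*16).astype(np.int32)),1,shift=4); return m>0
def solid(m):
    m=m.astype(np.uint8); n,l,s,_=cv2.connectedComponentsWithStats(m)
    c=max(cv2.findContours(cv2.morphologyEx(m,cv2.MORPH_CLOSE,np.ones((5,5))),0,2)[0],key=cv2.contourArea)
    o=np.zeros_like(m); cv2.fillConvexPoly(o,cv2.convexHull(c),1); return o>0
def box(q,xr,yr,zr):
    c,s=np.cos(q[2]),np.sin(q[2])
    return [(q[0]+c*x-s*y,q[1]+s*x+c*y,z) for x in xr for y in yr for z in zr]
def fit(views,mk,starts):
    def cost(q): return sum(1-(m&h).sum()/max(1,(m|h).sum()) for p,m in views for h in [hullmask(p,mk(q))])
    best=None
    for s in starts:
        n=len(s); sim=np.vstack([s]+[np.array(s)+np.eye(n)[i]*(0.15 if i==2 else 15) for i in range(n)])
        r=minimize(cost,s,method="Nelder-Mead",options=dict(initial_simplex=sim,xatol=.01,fatol=1e-4,maxiter=400))
        if best is None or r.fun<best.fun: best=r
    return best.x,best.fun
stand=lambda q:box(q,(-75,0),(-65,65),(0,150))
lie=lambda q:box(q,(0,150),(-65,65),(0,75))
led=lambda q:box(q,(0,60),(-210,210),(0,58))
E
python3 - <<'E'
from h import *
P=[read_camera(n) for n in ("scene","side")]
def pick(t,at): return [(p,solid(min(cut_out(t,p),key=lambda d:np.hypot(*(np.array(d["at"])-a)))["region"])) for p,a in zip(P,at)]
V=pick("basket",[(296,198),(292,238)])
for p,m in V: print(m.sum())
print("basket",fit(V,stand,[(530,50,a) for a in (-.2,0,.2)]))
V1=pick("basket",[(308,146),(353,265)]); 
f=lambda q:box(q,(-q[3]/2,0),(-q[3]*.433,q[3]*.433),(0,q[3]))
print("size free:",fit(V,f,[(530,50,a,150) for a in (-.2,.2)]),"small:",fit(V1,f,[(370,90,a,100) for a in (-.2,.2,.6)]))
L=pick("ledge",[(289,335),(172,234)])
print("ledge",fit(L,led,[(780,60,a) for a in (-.1,0,.1)]))
print(env.state()["tcp_rot"],env.state()["t"])
save(P[0],"crop1.png",(190,110,350,250),4)
E
```

```text
4257
3130
basket (array([5.41085429e+02, 8.48928263e+01, 1.44091000e-01]), np.float64(0.04046201342951172))
size free: (array([5.41365339e+02, 8.47937203e+01, 1.48739661e-01, 1.51028919e+02]), np.float64(0.035433756583681864)) small: (array([364.64471581, 139.73946887,   1.35256236, 103.88487441]), np.float64(0.05922207463063622))Traceback (most recent call last):
  File "<stdin>", line 10, in <module>
  File "<stdin>", line 3, in pick
ValueError: min() iterable argument is empty
```

The free-size fit gives 151 mm for (296,198) and about 104 mm for the other one, so (296,198) is the basket meant. Next I need the ledge and a confirming crop.

Run:
```python
from h import *
p=read_camera("scene")
print("front top edge",np.round(unproj(p,np.array([(257,435),(556,447)])/1.4,58)),"far top edge",np.round(unproj(p,np.array([(253,477),(558,490)])/1.4,58)))
q=(541.2,84.8,.147)
L=cut_out("ledge",p)
if L:
    print(L[0]["confidence"]); x=fit([(p,solid(L[0]["region"]))],led,[(780,60,a) for a in (-.1,0,.1)]);print("ledge",x)
im=p["image"]
for X,c in ((stand(q),(255,0,0)),(led((783,60,0)),(255,255,0))):
    for u in proj(p,X): cv2.circle(im,tuple(int(v) for v in u),1,c,-1)
save(p,"crop1.png",(170,130,410,370),2.5)
p=read_camera("side"); print("side front top edge",np.round(unproj(p,np.array([(309,240),(216,391)])/1.4,58)))
print(env.state()["tcp_rot"],env.state()["t"])
```

```text
front top edge [[ 770. -149.   58.]
 [ 791.  271.   58.]] far top edge [[ 832. -149.   58.]
 [ 853.  266.   58.]]
0.88
ledge (array([ 7.77489875e+02,  6.05857971e+01, -4.42084397e-02]), np.float64(0.021215596330275255))
side front top edge [[ 761. -136.   58.]
 [ 777.  267.   58.]]
[ 3.14145080e+00 -1.06955002e-06  2.98760158e-01] 1.05
```

View pics/crop1.png

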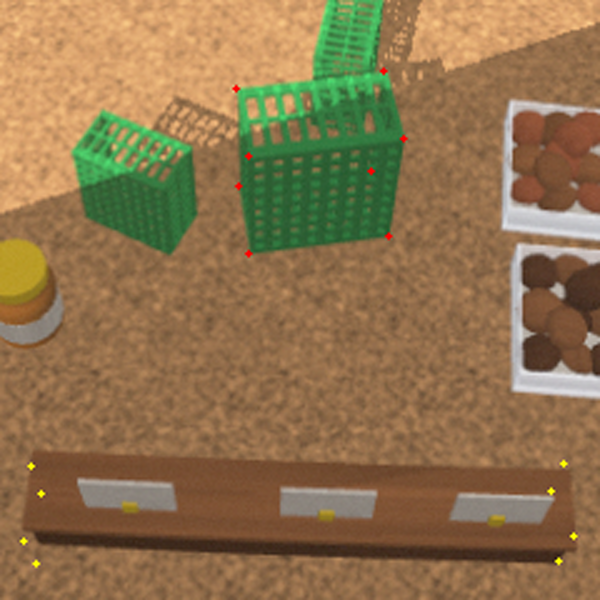

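The crop shows the target basket amid the red corner marks, at crop px (320,160). Its mouth faces the robot and the box fit is good. The ledge is at about (778,61) with yaw -0.045. Now moving to a point behind the mouth rim.

move_arm([
  [[0.98,1,0],-0.95,1],
  [[0.98,1,0],-0.95,1],
  [[0.98,1,0],0,1],
  [[0.98,1,0],0,1],
  [[0.98,1,0],0,1],
  [[0.98,1,0],0,1],
  [[0.98,1,0],0,1],
  [[0.9,1,0],0,1],
  [[0,1,0],0,1],
  [[0,1,0],0,1],
  [[0,1,0],0,1],
  [[0,1,0],0,1],
  [[0,1,0],0,1],
  [[0,1,0],0,1],
  [[0,1,0],0,1],
  [[0,1,0],0,1],
  [[0,1,0],0,1],
  [[0,1,0],0,1],
  [[0,1,0],0,1],
  [[0,1,0],0,1],
])

```text
t: 2.72
eef_pos: [414.8, 2.4, 405.0]
tcp_rot: [3.141, -0.001, 0.147]
ft_force: [1.5, -0.0, 0.2]
opening: 1.0
grip_force: 0.0
```

move_arm([
  [[0,1,0],0,1],
  [[0,1,0],0,1],
  [[0,0.1,0],0,1],
  [[0,0,0],0,1],
  [[0,0,0],0,1],
])

```text
t: 3.13
eef_pos: [415.1, 63.9, 404.8]
tcp_rot: [3.141, -0.0, 0.148]
ft_force: [-0.3, -0.6, 0.3]
opening: 0.999
grip_force: 0.0
```

move_arm([
  [[0,0,-0.75],0,0],
  [[0,0,-0.75],0,0],
  [[0,0,-0.75],0,0],
  [[0,0,-0.75],0,0],
  [[0,0,0],0,0],
  [[0.3,0.04,0],0,0],
  [[0.3,0.04,0],0,0],
  [[0.3,0.04,0],0,0],
  [[0.2,0.03,0],0,0],
  [[0,0,0],0,0],
])

```text
t: 3.97
eef_pos: [449.6, 68.6, 315.5]
tcp_rot: [3.141, -0.002, 0.147]
ft_force: [-0.3, -0.2, -0.9]
opening: 0.504
grip_force: 0.0
```

Run:
```python
from h import *
p=read_camera("side"); save(p,"side2.png",(200,140,440,320),3)
```

```text
(no output)
```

View pics/side2.png

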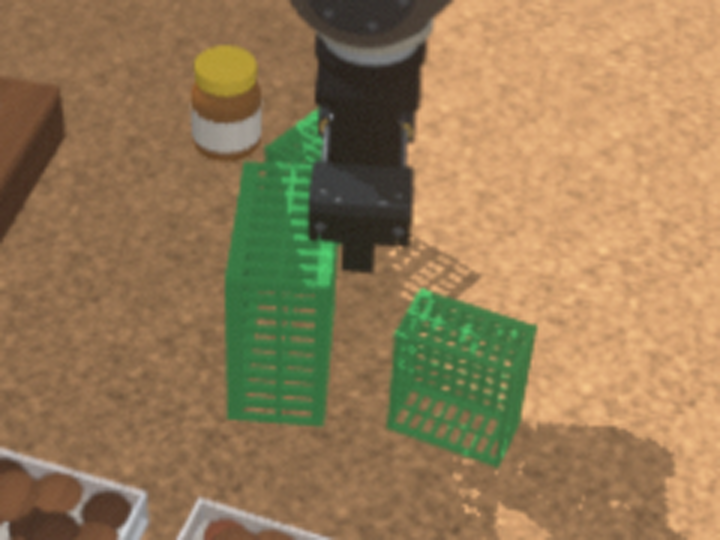

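The side view shows the finger at crop px (357,255), just short of the mouth rim at (330,270), with clear space around it. Pushing slowly.

move_arm([
  [[0.2,0.03,0],0,0],
  [[0.2,0.03,0],0,0],
  [[0.2,0.03,0],0,0],
  [[0.2,0.03,0],0,0],
  [[0.2,0.03,0],0,0],
  [[0.2,0.03,0],0,0],
  [[0.2,0.03,0],0,0],
  [[0.2,0.03,0],0,0],
  [[0.2,0.03,0],0,0],
  [[0.2,0.03,0],0,0],
])

```text
t: 4.85
eef_pos: [508.8, 77.6, 314.7]
tcp_rot: [3.142, 0.0, 0.147]
ft_force: [0.5, 0.2, -0.7]
opening: 0.497
grip_force: 0.0
```

Run:
```python
from h import *
p=read_camera("side"); save(p,"side3.png",(160,140,400,320),3)
```

```text
(no output)
```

View pics/side3.png

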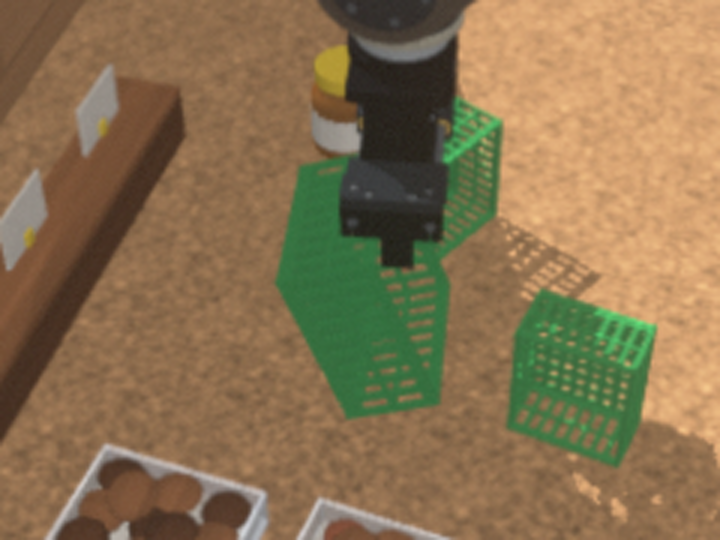

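The basket leans about 20°, with its pivot edge at crop px (345,415). A little more push, then wait.

move_arm([
  [[0.2,0.03,0],0,0],
  [[0.2,0.03,0],0,0],
  [[0.2,0.03,0],0,0],
  [[0,0,0],0,0],
  [[0,0,0],0,0],
  [[0,0,0],0,0],
  [[0,0,0],0,0],
  [[0,0,0],0,0],
  [[0,0,0],0,0],
  [[0,0,0],0,0],
  [[0,0,0],0,0],
])

```text
t: 5.82
eef_pos: [526.1, 80.2, 314.8]
tcp_rot: [3.141, -0.0, 0.147]
ft_force: [-0.5, 1.2, 0.9]
opening: 0.5
grip_force: 0.0
```

Run:
```python
from h import *
p=read_camera("side"); save(p,"side4.png",(100,120,400,345),2.5)
V=[]
for n,a in (("scene",(300,230)),("side",(255,225))):
    p=read_camera(n); c=cut_out("basket",p); print([(np.round(d["at"]),d["region"].sum()) for d in c])
    if c: V.append((p,solid(min(c,key=lambda d:np.hypot(*(np.array(d["at"])-a)))["region"])))
for v in ([v] for v in V): print(fit(v,lie,[(541,85,.147),(550,90,.1)]))
print(fit(V,lie,[(541,85,.147),(550,90,.1)]))
```

```text
[(array([305., 253.]), np.int64(4384)), (array([225., 200.]), np.int64(1762)), (array([301., 176.]), np.int64(140))]
[(array([353., 265.]), np.int64(2122)), (array([242., 245.]), np.int64(4017)), (array([309., 198.]), np.int64(1189))]
(array([5.41195213e+02, 8.45984595e+01, 1.48784037e-01]), np.float64(0.018138329679091125))
(array([5.42395939e+02, 8.76780585e+01, 1.45405280e-01]), np.float64(0.03031716417910446))
(array([5.41777273e+02, 8.51959338e+01, 1.44387364e-01]), np.float64(0.06269637660043015))
```

View pics/side4.png

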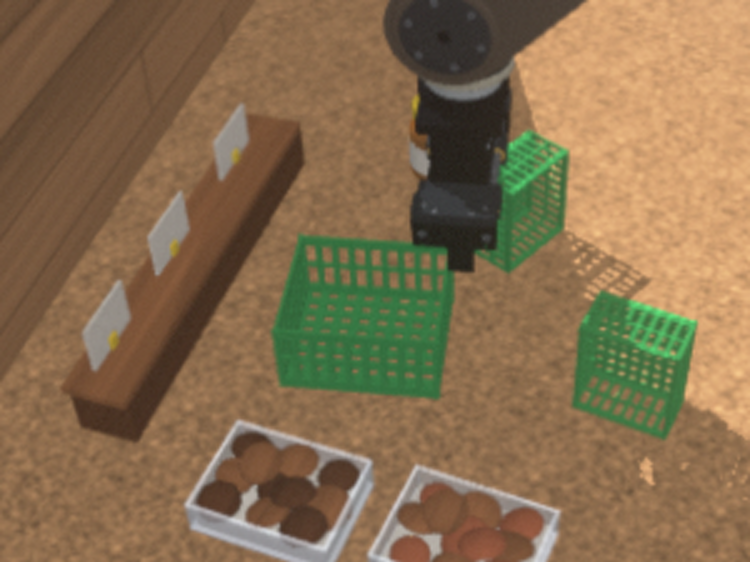

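The basket lies on its base, mouth up, around crop px (365,320), with pose (541.5, 85, 0.147). Going behind it with the fingers spread and low.

move_arm([
  [[-1,-0.1,0],0,0],
  [[-1,-0.1,0],0,0],
  [[0,0,0],0,1],
  [[0,0,-0.75],0,1],
  [[0,0,-0.75],0,1],
  [[0,0,-0.75],0,1],
  [[0,0,-0.75],0,1],
  [[0,0,0],0,1],
  [[0.5,0.075,0],0,1],
  [[0.5,0.075,0],0,1],
  [[0.4,0.06,0],0,1],
  [[0,0,0],0,1],
])

```text
t: 7.07
eef_pos: [510.1, 80.7, 225.9]
tcp_rot: [3.141, -0.003, 0.147]
ft_force: [-0.2, -0.1, 0.3]
opening: 0.994
grip_force: 0.0
```

move_arm([
  [[0.2,0.03,0],0,1],
  [[0.2,0.03,0],0,1],
  [[0.2,0.03,0],0,1],
  [[0.2,0.02,0],-0.2,1],
  [[0.2,0.02,0],-0.2,1],
  [[0.2,0.01,0],-0.2,1],
  [[0.2,0.01,0],-0.2,1],
  [[0.2,0,0],-0.2,1],
  [[0.2,0,0],-0.2,1],
  [[0.2,0,0],-0.2,1],
  [[0.2,0,0],-0.2,1],
  [[0.2,0,0],-0.2,1],
  [[0.2,0,0],-0.2,1],
  [[0.2,0,0],-0.2,1],
  [[0.2,0,0],-0.2,1],
])

```text
t: 8.32
eef_pos: [598.8, 85.0, 224.7]
tcp_rot: [3.141, 0.0, -0.047]
ft_force: [-0.8, 0.4, 0.5]
opening: 1.002
grip_force: 0.6
```

```bash
cat > look.py <<'E'
from h import *
import sys
V=[]
for n,a in (("scene",(300,265)),("side",(235,245))):
    p=read_camera(n); c=cut_out("basket",p); d=min(c,key=lambda d:np.hypot(*(np.array(d["at"])-a))); V.append((p,solid(d["region"])))
    print(n,np.round(d["at"]),fit(V[-1:],lie,[(590,88,.05),(620,90,-.04)]))
save(V[1][0],sys.argv[1],(100,120,400,345),2.5)
E
python3 look.py side5.png
```

```text
scene [299. 278.] (array([ 6.07900400e+02,  8.56338343e+01, -5.39125342e-02]), np.float64(0.05570241691842903))
side [209. 238.] (array([ 6.14471826e+02,  8.69780372e+01, -1.88776312e-02]), np.float64(0.18804424570487177))
```

View pics/side5.png

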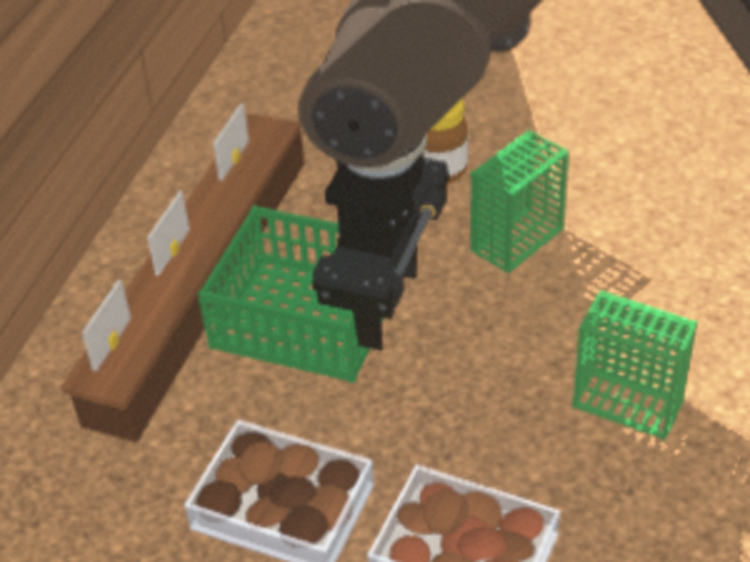

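The basket is square to the step, with its leading end (crop px (205,320)) about 20 mm short of it. Pushing gently while watching the force.

move_arm([
  [[0.1,-0.004,0],0,1],
  [[0.1,-0.004,0],0,1],
  [[0.1,-0.004,0],0,1],
  [[0.1,-0.004,0],0,1],
  [[0.1,-0.004,0],0,1],
])

```text
t: 8.93
eef_pos: [613.4, 84.4, 224.8]
tcp_rot: [3.142, 0.0, -0.045]
ft_force: [-1.0, 0.1, 0.5]
opening: 1.004
grip_force: 0.6
```

move_arm([
  [[0.07,0,0],0,1],
])

```text
t: 9.02
eef_pos: [615.0, 84.4, 224.7]
tcp_rot: [3.141, 0.003, -0.045]
ft_force: [-11.7, -1.9, 8.7]
opening: 1.001
grip_force: 6.4
```

move_arm([
  [[0.07,0,0],0,1],
])

```text
t: 9.1
eef_pos: [615.8, 84.4, 224.7]
tcp_rot: [3.141, 0.007, -0.045]
ft_force: [-26.4, -1.5, 19.1]
opening: 1.001
grip_force: 13.1
```

move_arm([
  [[0.05,0,0],0,1],
])

```text
t: 9.18
eef_pos: [616.4, 84.4, 224.7]
tcp_rot: [3.141, 0.011, -0.045]
ft_force: [-31.4, -1.8, 22.4]
opening: 1.002
grip_force: 15.7
```

Firm contact. Backing off straight, then up.

move_arm([
  [[-0.1,0,0],0,1],
  [[-0.2,0,0],0,1],
  [[-0.5,0,0],0,1],
  [[-1,0,0],0,1],
  [[-1,0,0],0,1],
  [[0,0,1],0,1],
  [[0,0,1],0,1],
  [[0,0,1],0,1],
  [[0,0,1],0,1],
  [[-1,0,1],0,1],
  [[-1,0,0],0,1],
  [[0,0,0],0,1],
  [[0,0,0],0,1],
])

```text
t: 10.27
eef_pos: [474.5, 84.5, 375.0]
tcp_rot: [-3.142, -0.002, -0.045]
ft_force: [0.1, -0.2, 1.0]
opening: 1.0
grip_force: 0.0
```

```bash
python3 look.py side6.png
```

```text
scene [299. 284.] (array([ 6.07935703e+02,  8.40611244e+01, -3.38802129e-02]), np.float64(0.11008829607364268))
side [217. 235.] (array([ 6.26264246e+02,  8.72087208e+01, -4.70305685e-02]), np.float64(0.023625730994151994))
```

View pics/side6.png

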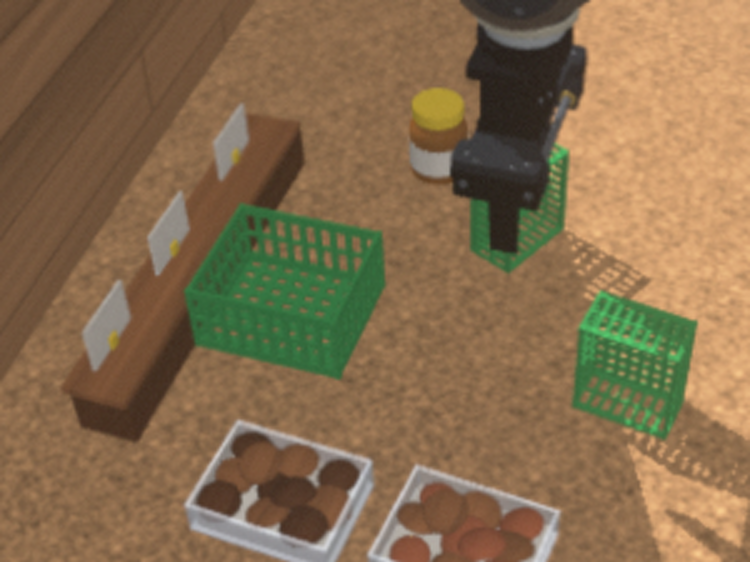

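The basket is flat against the step (leading end at crop px (190,310)), square and mouth up. The punnets and jar look undisturbed and the arm is clear.

```bash
python3 -c "
from cell import env
print(env.job_done())"
```

```text
the job is handed in; nothing more can be done
None
```

The basket was tipped onto its base with the mouth up and pushed flat and square against the display step. The punnets and jar looked undisturbed in the last picture, and I handed the job in at about 10 s of the 54 s allowed; no verdict came back.

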